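# Bring the globe spindle's flat to the set-screw and hold the collar on it

## Task

On the turned wooden globe stand, pull the push-fit black cap up off the steel spindle and set it down in the aluminium tray. Then turn the bare spindle with the fingers, until you feel and see its flat squarely facing the same way as the collar's set-screw, and only then slide the collar up until its whole height is on the flat (not past the spindle's end) and finish while holding it there, for a colleague to tighten the screw. Leave the other things on the bench where they are.

Things in the scene. Friction and masses are not known exactly. Their poses are not given: they have to be found in the camera images.
- stand: Turned wooden globe stand, a disc 150 mm in diameter, 45 mm high, fixed to the bench. Origin: centre of its underside, z up; the spindle stands upright on its axis. On its top a steel plate (72 mm diameter, 3 mm) and a boss (34 mm diameter) that ends 60 mm above the origin and carries the collar. The stand's +x axis is the way the set-screw points
- spindle (a joint): Angle of the upright steel spindle (rad), counterclockwise from above. The flat faces the stand's +x, as the set-screw does, at 0 and every whole turn (6.283). Starts anywhere from 0.6 to 5.7, turns endlessly both ways with slight friction (0.04 N m) and stays where it is left
- flat_mid (a point): Centre of the flat, 7 mm from the axis, 107 mm above the stand's origin; turns with the spindle, x = the flat's outward normal, z up. The spindle is 20 mm in diameter; from 90 mm above the stand's origin to its end one side is flat, 14 mm wide (17 mm across instead of 20), so fingers closing across it pull the flat square to a pad
- spindle_tip (a point): Centre of the spindle's upper end, 124 mm above the stand's origin
- collar (a joint): Height of the steel collar above its rest on the boss (m), 0 to 0.046. The collar, 44 mm in diameter and 22 mm high, rides round the spindle, weighs about 0.18 kg, slides up and down only and sinks back when let go. It is wholly on the flat from 0.030 (lower edge at the flat's lower end) to 0.042 (upper edge level with the spindle's end)
- collar_mid (a point): Centre of the collar, on the spindle's axis, 11 mm above the collar's underside (71 mm above the stand's origin at rest); moves with it, x towards the screw
- guide_rod (a point): Top of the guide rod that keeps the collar from turning: upright, 8 mm in diameter (head 13 mm), 50 mm from the spindle's axis on the stand's -x side, away from the screw, ending 121 mm above the stand's origin. An arm of the collar, 12 mm wide and 10 mm thick, reaches to it from the collar's lower half
- screw_head (a point): Outer end of the collar's brass set-screw, 8 mm in diameter, sticking out 10 mm from the collar's side at mid height, 32 mm from the axis
- cap: Black plastic cap, a plain cup 34 mm in outer diameter, 45 mm long, mouth down over the spindle's end. Origin: centre of its mouth, z towards the closed end; at the start 83 mm above the stand's origin, 1 mm above the collar. Spring tongues nip the spindle: 5 to 15 N pull it up the first 7 mm, then it slides free; 41 mm of lift clears the spindle. About 60 g
- cap_mid (a point): Middle of the cap, on its axis, 22.5 mm from the mouth
- tray: Shallow open aluminium tray, 130 x 110 mm (its x and y), 22 mm high, walls and floor 4 mm thick, fixed and empty. Origin: centre of its underside
- blank: Bystander: a second turned wooden disc, pale, 116 mm in diameter, 36 mm high, fixed. Origin under its centre
- glue: Bystander: white bottle, 34 mm in diameter, 85 mm high, loose. Origin under its centre
- bearing: Bystander: steel ring lying flat, 36 mm in diameter, 10 mm high, loose
- washer: Bystander: brass washer lying flat, 28 mm in diameter, 5 mm high, loose
- oil: Bystander: amber bottle, 48 mm in diameter, 150 mm high, loose. Origin under its centre
- jar: Bystander: glass jar, 66 mm in diameter, 85 mm high, loose. Origin under its centre
- beaker: Bystander: small orange cup, 56 mm across the rim, 50 mm high, loose. Origin under its centre
- driver: Bystander: screwdriver lying on the bench, 190 mm long, loose
Things that resemble listed ones, but are neither listed nor needed, are in the scene too. What is meant by the cap is not green or yellow, and is the smaller of those in its own colour.

How it is judged:
On the way, in this order (a step that is already met when the one before it is completed fails the run):
1. the cap is off the spindle and rests released in the tray, the collar still down (horizontal distance between cap_mid and tray below 0.065 m and height (world z) of cap_mid below 0.045 m and linear speed of cap below 0.05 m/s and contact force between the fingers and cap below 0.05 N and value of joint collar below 0.006 m), for 0.2 s.
2. the spindle's flat faces the set-screw, the collar still down ((value of joint spindle between -6.4532 and -6.1132 rad or value of joint spindle between -0.17 and 0.17 rad or value of joint spindle between 6.1132 and 6.4532 rad or value of joint spindle between 12.3964 and 12.7364 rad) and value of joint collar below 0.006 m), for 0.2 s.
At the end, for the whole second after the job is handed in: The flat faces the set-screw within 0.17 rad; the collar is held by the fingers (contact over 2 N) with its whole height on the flat, 28 to 44 mm above its rest; the cap lies released in the tray (its middle within 65 mm of the tray's centre and below 45 mm) ((value of joint spindle between -6.4532 and -6.1132 rad or value of joint spindle between -0.17 and 0.17 rad or value of joint spindle between 6.1132 and 6.4532 rad or value of joint spindle between 12.3964 and 12.7364 rad) and value of joint collar between 0.028 and 0.044 m and contact force between the fingers and collar above 2 N and horizontal distance between cap_mid and tray below 0.065 m and height (world z) of cap_mid below 0.045 m and linear speed of cap below 0.05 m/s and contact force between the fingers and cap below 0.05 N); the arm keeps its last pose, push and grip.
It fails at once if a loose bystander is pushed more than 40 mm from its place or knocked over (distance of any of glue, bearing, washer, oil, jar, beaker, driver from where it was at the start of the episode above 0.04 m or angle between any of glue, oil, jar, beaker's own z axis and vertical above 0.6 rad).
It also fails if it takes over 72 s, if anything falls off the work surface, if the arm or the gripper's body presses on something with over 40 N, if the wrist force passes 120 N, or if a joint passes its speed limit or range.

## Robot

A 6-joint arm with a two-finger parallel gripper is mounted at the origin on the work surface. World frame = base frame: x ahead of the robot, y to its left, z up, the work surface at z = 0. Lengths are in m, angles in rad, forces in N, time in s.
With the tool pointing down it reaches from about 0.375 to 0.9 m from the base axis. Payload 3.1 kg.
Tool frame: the origin (TCP) lies at the very end of the fingers, on their centre line; the grasp point (between the pads) lies 19 mm behind it; z points along the fingers, y is the line along which they close (so a half turn about z gives the same grasp; the last joint's range is limited). The gripper opens to 85 mm and grips with 20 to 120 N. Pads are 22 mm wide; open, the fingers measure 114 mm over their backs; the gripper's body (76 mm by 85 mm) begins 54 mm behind the grasp point. The pads swing forward as they close: fully open they stand 13 mm farther back than shut.
Start: joints at [1.113, 0.527, 1.433, -0, 1.181, -0.178], TCP at [0.173, 0.601, 0.201] pointing down, gripper open.
Joint ranges: [-3.08, 3.08], [-0.75, 2.2], [0.22, 2.44], [-1.43, 4.57], [0, 2.65], [-2.85, 2.85]. Speed limits (rad/s): [2.79, 2.79, 3.14, 3.14, 3.14, 3.14].

## Interface

Orientations are given as a unit quaternion [x, y, z, w].
In Python, from station import sense, snapshot, camera_params, sign_off gives the robot as it stands.
- The arm moves only by the shell command python3 -m handwheel 'ROWS' [OPENING] [FORCE]. ROWS is JSON, a list that holds one entry, the list of rows, each a list of 4 numbers: the shift along the tool's x, y, z in units of 25 mm (1.0 is 25 mm), then the turn about the tool's z in units of 6 degrees (1.0 is 6 degrees). A call has 1 to 20 rows; each row shifts and turns the commanded pose from where the row before left it, along the tool's axes as they then stand; what a row does not reach is not made up. A row lasts 1/8 s, in which the tool goes at most 62.5 mm and 10.7 degrees, less where a joint would pass 70% of its speed; a pose out of reach is approached as far as the arm can. A call is refused whole if a number of a shift passes 1 or a number of a turn 1, either way. A call with a gripper value outside its range is refused whole. OPENING is the finger opening in mm, from 0 to 85.4, set as the call begins (- or left out, the last holds). The fingers move at their own pace and stop on an object; FORCE is the grip in N (left out, the last holds). Time passes only in rows, so rows that do not move let the fingers close. It gives the time, the measured TCP pose, the force, the opening and the grip force at its end, in the units of the state.
- sense(): the state, without advancing time (a new reading comes with each control period).
- snapshot(name): name is "scene" or "top" or "wrist"; returns (picture, depth): 420x560x3 uint8, red, green, blue; 420x560 float32, m along the optical axis (not along the pixel's ray), 0 where there is no reading.
- camera_params(name): a dict with "mtx" (3x3 intrinsics, pixels), "extrinsics" (4x4, takes a point from camera to world coordinates); the wrist camera has in their place "hand_eye" (4x4, takes a point from camera to tool coordinates, whose origin is the TCP and whose axes are the flange's). Camera axes: x right, y up, looking along -z (the intrinsics and any distortion apply to the point x, -y, -z); pixel columns grow to the right and rows downward; lengths in m; the calibration is good to about 2 mm. A picture is of the moment at which its call begins: read the wrist's pose just before it. camera_params takes no time and is no camera call.
- sign_off(): hands the job in; it is judged then, once.
The state is a dict: "t": time; "q": joint angles; "qd": joint speeds; "tau": joint torques, N m; "tcp_pos": TCP position; "tool_rot": TCP orientation; "force": force on the tool from outside, world axes, zero at the start; "ft_torque": the same for the moment, N m; "finger_gap": opening from 0.0 (shut) to 1.0 (fully open); "gripper_force": force on a finger pad.
Only numpy, scipy, OpenCV 4.12 (cv2) and the standard library are available. Lean on these libraries where they do the work, as an engineer would, in place of code of your own. Each camera call takes 0.05 s, during which the arm holds its last target. There are 200 camera calls.

## Working session

There is one attempt and no reset: what is moved stays moved. The work goes in short steps, Python scripts to look and compute and a shell command to move; the robot and the scene stay as the last step left them, time stands still between calls to the robot, and variables do not carry over. Pictures are saved under pics/ and viewed, at most 10 in all, crops included, and the job is handed in when it is done.

```bash
ls; mkdir -p pics; python3 - <<'E'
from station import *
import cv2,numpy as np
s=sense();print(s)
for n in("scene","top"):
    p,d=snapshot(n);cv2.imwrite(f"pics/{n}.png",p[:,:,::-1]);np.save(f"pics/{n}_d.npy",d)
    print(camera_params(n))
print(camera_params("wrist"))
E
```

```text
pics
{'t': 0.0, 'q': array([ 1.11251550e+00,  5.28459268e-01,  1.43391402e+00, -3.34307582e-05,
        1.18138819e+00, -1.78483059e-01]), 'qd': array([-0.00050646,  0.00122988, -0.00113505,  0.00069217, -0.00121297,
        0.00192508]), 'tau': array([-2.21024675e-04, -4.42356241e+01, -1.78023738e+01, -3.10751775e-04,
        8.52379831e-03, -2.81579581e-06]), 'tcp_pos': array([0.17221936, 0.59998758, 0.2002342 ]), 'tool_rot': array([ 1.39436607e-01,  9.90230406e-01, -1.03475077e-03, -3.24773282e-04]), 'force': array([ 0.41758392, -0.47405945,  0.64547788]), 'ft_torque': array([-0.01525902, -0.01810109,  0.01404048]), 'gripper_force': 0.0, 'finger_gap': 0.9970861054596041}
{'mtx': array([[529.05605552,   0.        , 289.34043626],
       [  0.        , 529.05605552, 205.56128065],
       [  0.        ,   0.        ,   1.        ]]), 'extrinsics': array([[ 0.76997313, -0.41152269,  0.48763763,  1.12459875],
       [ 0.63796531,  0.48224758, -0.6003645 , -0.7268135 ],
       [ 0.01190154,  0.77336042,  0.63385488,  0.89824296],
       [ 0.        ,  0.        ,  0.        ,  1.       
[... 245 characters left out ...]
      [-0.99993998, -0.01026596, -0.00382609,  0.01121351],
       [-0.00453152,  0.06959669,  0.99756492,  1.09000129],
       [ 0.        ,  0.        ,  0.        ,  1.        ]])}
{'mtx': array([[359.90554675,   0.        , 280.16315381],
       [  0.        , 359.90554675, 213.0579981 ],
       [  0.        ,   0.        ,   1.        ]]), 'hand_eye': array([[-6.58508366e-05,  9.61079482e-01,  2.76272012e-01,
         6.98570572e-02],
       [ 9.99999993e-01,  3.73171592e-05,  1.08538248e-04,
         5.34832882e-04],
       [ 9.40041963e-05,  2.76272017e-01, -9.61079478e-01,
        -1.72472363e-01],
       [ 0.00000000e+00,  0.00000000e+00,  0.00000000e+00,
         1.00000000e+00]])}
```

View pics/scene.png

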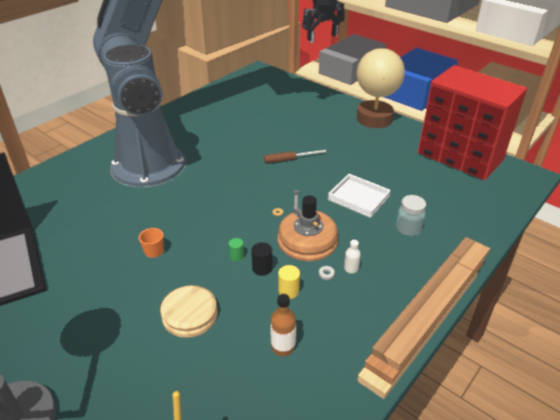

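View pics/top.png

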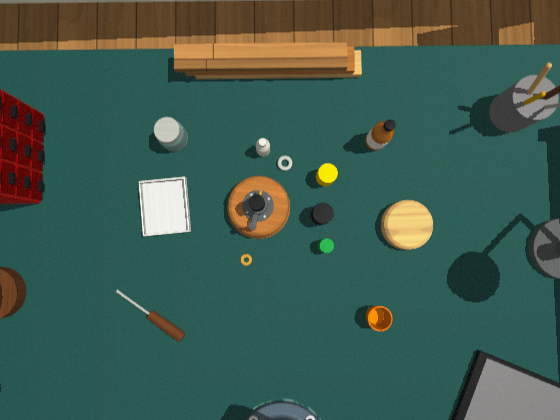

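The scene view shows the stand at (308,232), with the black cap on its spindle at (309,205). Things that could be taken for the cap, by top-view pixel:
- black cap on the spindle (257,203)
- larger black cup (322,213)
- green cup (326,246)
- yellow cup (327,175)

I choose (257,203), the smaller black one, which sits on the spindle. Next I'll check it in a close crop.

```bash
cat > h.py <<'E'
from station import *
import numpy as np,cv2
from scipy.spatial.transform import Rotation as R
def cam(n):
    c=camera_params(n)
    if n!="wrist": return c["mtx"],c["extrinsics"]
    s=sense();T=np.eye(4);T[:3,:3]=R.from_quat(s["tool_rot"]).as_matrix();T[:3,3]=s["tcp_pos"]
    return c["mtx"],T@c["hand_eye"]
def plane(C,uv,z):
    K,E=C;uv=np.atleast_2d(uv).astype(float)
    d=np.c_[(uv[:,0]-K[0,2])/K[0,0],-(uv[:,1]-K[1,2])/K[1,1],-np.ones(len(uv))]@E[:3,:3].T
    return E[:3,3]+d*((z-E[2,3])/d[:,2])[:,None]
def proj(C,P):
    K,E=C;p=(np.atleast_2d(P)-E[:3,3])@E[:3,:3];return np.c_[K[0,0]*p[:,0]/-p[:,2]+K[0,2],K[1,2]-K[1,1]*p[:,1]/-p[:,2]]
def big(m):
    c=max(cv2.findContours(m.astype(np.uint8),0,2)[0],key=cv2.contourArea);return c[:,0]
def go(pos,yaw=None):
    "yaw: world angle (deg) of tool y. prints turn units, then shifts in tool axes after the turn"
    s=sense();M=R.from_quat(s["tool_rot"]).as_matrix();cur=np.degrees(np.arctan2(M[1,1],M[0,1]))
    t=0
    if yaw is not None:
        dy=(yaw-cur+90)%180-90; t=-dy/6; M=M@R.from_euler('z',-dy,degrees=True).as_matrix()
    print("cur yaw",cur.round(1),"q6",s["q"][5].round(2),"turn",np.round(t,2),"shift",((np.array(pos)-s["tcp_pos"])@M/.025).round(2))
E
python3 - <<'E'
from h import *
t=cv2.imread("pics/top.png");s=cv2.imread("pics/scene.png")
cv2.imwrite("pics/crop1.png",np.hstack([cv2.resize(t[170:245,220:295],(400,400),interpolation=2),cv2.resize(s[180:260,268:348],(400,400),interpolation=2)]))
C=cam("top");h=cv2.cvtColor(t,cv2.COLOR_BGR2HSV)
w=np.zeros(t.shape[:2]);m=(h[...,1]<60)&(h[...,2]>150);w[170:245,130:198]=m[170:245,130:198]
c=big(w);r=cv2.minAreaRect(plane(C,c,.022)[:,:2].astype(np.float32)*1000);print("tray",r)
w=np.zeros(t.shape[:2]);m=((h[...,0]<22)&(h[...,1]>80)&(h[...,2]>50));w[165:250,215:300]=m[165:250,215:300]
P=plane(C,big(w),.030)[:,:2];print("stand",cv2.minEnclosingCircle(P.astype(np.float32)*1000),cv2.fitEllipse((P*1000).astype(np.float32)))
E
```

```text
tray ((559.1142578125, 270.9790344238281), (131.07180786132812, 112.86249542236328), 5.132791996002197)
stand ((553.8043212890625, 50.59800338745117), 73.58370208740234) ((553.7196044921875, 50.50639343261719), (144.22508239746094, 145.11410522460938), 121.73221588134766)
```

View pics/crop1.png

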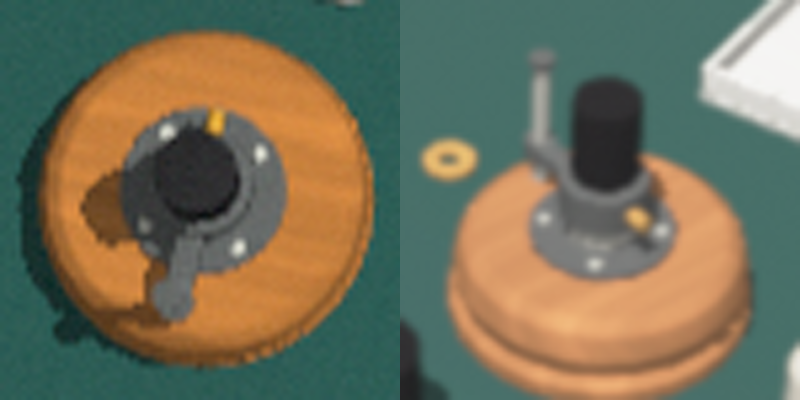

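The crop confirms the choice: the small black cap is on the spindle (crop 197,172). The brass screw is at crop (217,120), pointing up and slightly right. The guide-rod head is at crop (172,303).

```bash
python3 - <<'E'
from h import *
C=cam("top");f=lambda u,v,z:plane(C,(220+u*75/400-.4,170+v*75/400-.4),z)[0]
cap=f(197,172,.128);rod=f(172,303,.121);scr=f(217,118,.071);print(cap,rod,scr)
for a,b in((rod,cap),(cap,scr),(rod,scr)):print(np.linalg.norm((b-a)[:2]),np.degrees(np.arctan2(*(b-a)[1::-1])))
go([.47,.055,.33],75)
E
```

```text
[0.55518076 0.05031057 0.128     ] [0.50375244 0.06090741 0.121     ] [0.58363789 0.04406484 0.071     ]
0.05250871633075605 -11.642886947254526
0.02913446934638175 -12.37893089731639
0.0816416395366776 -11.905543788924154
cur yaw 74.0 q6 -0.18 turn -0.17 shift [-17.14 -17.99  -5.16]
```

```bash
python3 - <<'E'
from h import *
go([.5545,.0504,.25],78)
E
```

```text
cur yaw 74.0 q6 -0.18 turn -0.67 shift [-19.53 -18.33  -1.96]
```

```bash
python3 -m handwheel '[[[0,0,-1,-0.67],[0,0,-0.96,0],[-1,-0.92,0,0],[-1,-0.92,0,0],[-1,-0.92,0,0],[-1,-0.92,0,0],[-1,-0.92,0,0],[-1,-0.92,0,0],[-1,-0.92,0,0],[-1,-0.92,0,0],[-1,-0.92,0,0],[-1,-0.92,0,0],[-1,-0.92,0,0],[-1,-0.92,0,0],[-1,-0.92,0,0],[-1,-0.92,0,0],[-1,-0.92,0,0],[-1,-0.92,0,0],[-1,-0.92,0,0],[-1,-0.92,0,0]]]' 85
python3 -m handwheel '[[[-1,-0.92,0,0],[-0.53,-0.85,0,0],[0,0,0,0],[0,0,0,0]]]'
python3 - <<'E'
from h import *
C=cam("wrist");print(sense()["tcp_pos"]);go([.5545,.0504,.25],78)
p,d=snapshot("wrist");cv2.imwrite("pics/w1.png",p[:,:,::-1])
print(proj(C,[[.5545,.0504,.128],[.504,.061,.121]]))
E
```

```text
t: 2.6
tcp_pos: [0.5268, 0.1011, 0.2498]
tool_rot: [0.105, 0.995, 0.0, -0.0]
force: [-0.4, -1.2, -0.2]
finger_gap: 0.996
gripper_force: 0.0
t: 3.1
tcp_pos: [0.554, 0.0515, 0.2498]
tool_rot: [0.105, 0.995, 0.0, -0.001]
force: [0.0, -0.3, -0.2]
finger_gap: 0.999
gripper_force: 0.0
[0.55395088 0.05152496 0.24981892]
cur yaw 78.0 q6 -1.47 turn -0.0 shift [-0.03 -0.04 -0.01]
[[278.35437543 197.25996889]
 [278.12805472 133.9720758 ]]
```

View pics/w1.png

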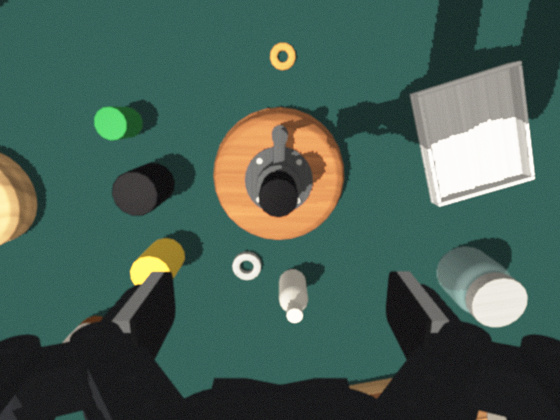

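The wrist view shows the cap at (278,197) and the rod at (280,132), both within 3 px of prediction. I'll go down and grip.

```bash
python3 -m handwheel '[[[-0.03,-0.04,1,0],[0,0,1,0],[0,0,1,0],[0,0,1,0],[0,0,1,0],[0,0,1,0],[0,0,0.5,0],[0,0,0.2,0],[0,0,0,0]]]'
python3 -m handwheel '[[[0,0,0,0],[0,0,0,0],[0,0,0,0],[0,0,0,0],[0,0,0,0],[0,0,0,0],[0,0,0,0],[0,0,0,0]]]' 20 60
```

```text
t: 4.28
tcp_pos: [0.5555, 0.05, 0.0831]
tool_rot: [0.104, 0.995, 0.0, 0.0]
force: [-0.7, 0.3, 0.5]
finger_gap: 0.996
gripper_force: 0.0
t: 5.28
tcp_pos: [0.5556, 0.0495, 0.0835]
tool_rot: [0.105, 0.995, -0.0, 0.0]
force: [-0.9, -0.1, 5.6]
finger_gap: 0.37
gripper_force: 59.2
```

```bash
python3 -m handwheel '[[[0,0,-0.2,0],[0,0,-0.2,0],[0,0,-0.2,0],[0,0,-0.4,0],[0,0,-0.5,0],[0,0,-0.5,0],[0,0,-0.5,0],[0,0,-0.5,0],[0,0,-0.5,0],[0,0,-0.5,0],[0,0,0,0]]]'
python3 - <<'E'
from h import *
go([.559,.271,.19]);s=sense();C=cam("wrist")
p,d=snapshot("wrist");cv2.imwrite("pics/w2.png",p[:,:,::-1])
print(proj(C,[[.5545,.0504,.124]]))
E
```

```text
t: 6.65
tcp_pos: [0.5562, 0.0497, 0.184]
tool_rot: [0.105, 0.995, 0.0, 0.001]
force: [0.0, -0.4, 0.3]
finger_gap: 0.368
gripper_force: 60.4
cur yaw 78.0 q6 -1.47 turn 0 shift [ 1.73  8.68 -0.24]
[[279.96682588 214.58217944]]
```

View pics/w2.png

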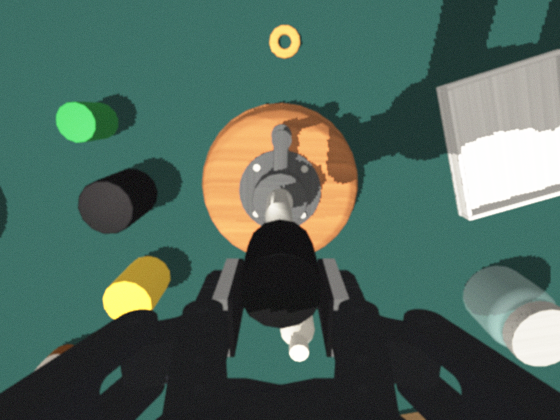

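The cap is off and held at (280,272); the bare spindle is at (280,205). Now to the tray.

```bash
python3 -m handwheel '[[[0.17,0.87,0,0],[0.17,0.87,0,0],[0.17,0.87,0,0],[0.17,0.87,0,0],[0.17,0.87,0,0],[0.17,0.87,0,0],[0.17,0.87,0,0],[0.17,0.87,0,0],[0.17,0.87,0,0],[0.17,0.87,0,0],[0,0,1,0],[0,0,1,0],[0,0,1,0],[0,0,1,0],[0,0,1,0],[0,0,1,0],[0,0,0.5,0],[0,0,0.3,0],[0,0,0.2,0],[0,0,0,0]]]'

```

```text
t: 9.2
tcp_pos: [0.5592, 0.2714, 0.008]
tool_rot: [0.105, 0.995, 0.0, 0.0]
force: [-0.3, -0.4, -1.3]
finger_gap: 0.369
gripper_force: 60.4
```

```bash
python3 -m handwheel '[[[0,0,0.06,0],[0,0,0.04,0],[0,0,0,0]]]'
python3 -m handwheel '[[[0,0,0,0],[0,0,0,0],[0,0,0,0],[0,0,0,0],[0,0,-0.3,0],[0,0,-0.7,0],[0,0,-1,0],[0,0,-1,0],[0,0,-1,0],[0,0,-1,0],[0,0,-1,0],[0,0,-1,0],[0,0,-1,0],[0,0,-1,0],[0,0,-1,0],[0,0,0,0]]]' 50
python3 - <<'E'
from h import *
go([.5545,.0504,.235],78)
C=cam("wrist");p,d=snapshot("wrist");cv2.imwrite("pics/w3.png",p[:,:,::-1]);print(d[200:300:20,280])
E
```

```text
t: 9.57
tcp_pos: [0.559, 0.2713, 0.0054]
tool_rot: [0.105, 0.995, 0.0, 0.0]
force: [-1.0, -0.2, -1.0]
finger_gap: 0.366
gripper_force: 60.4
t: 11.58
tcp_pos: [0.5604, 0.2718, 0.2588]
tool_rot: [0.105, 0.995, 0.001, 0.003]
force: [0.7, 0.5, -0.2]
finger_gap: 0.585
gripper_force: 0.0
cur yaw 78.0 q6 -1.09 turn -0.0 shift [-1.6  -8.71  0.93]
[0.4409515  0.44145858 0.45999998 0.46500576 0.4495629 ]
```

View pics/w3.png

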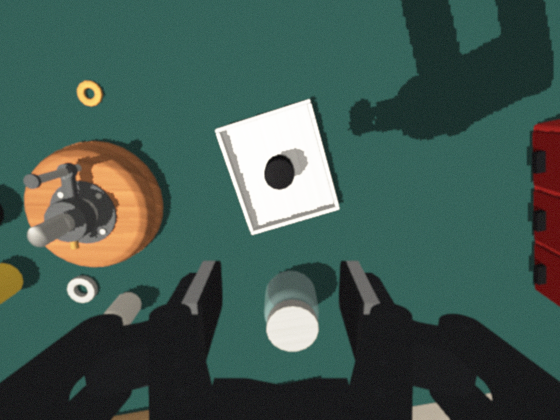

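The cap stands upright in the tray at (279,172), released. Next I'll bring the wrist camera over the bare spindle to read the flat.

```bash
python3 - <<'E'
from h import *
go([.623,.036,.14],78)
E
```

```text
cur yaw 78.0 q6 -1.09 turn -0.0 shift [-4.44 -8.69  4.67]
```

```bash
python3 -m handwheel '[[[-0.44,-0.87,0,0],[-0.44,-0.87,0,0],[-0.44,-0.87,0,0],[-0.44,-0.87,0,0],[-0.44,-0.87,0,0],[-0.44,-0.87,0,0],[-0.44,-0.87,0,0],[-0.44,-0.87,0,0],[-0.44,-0.87,0,0],[-0.44,-0.87,0,0],[0,0,1,0],[0,0,1,0],[0,0,1,0],[0,0,1,0],[0,0,0.67,0],[0,0,0,0],[0,0,0,0]]]'
cat > flat.py <<'E'
from h import *
import sys
C=cam("wrist");p,d=snapshot("wrist");K,E=C
v,u=np.nonzero(d>0);z=d[v,u]
W=np.c_[(u-K[0,2])/K[0,0]*z,-(v-K[1,2])/K[1,1]*z,-z]@E[:3,:3].T+E[:3,3]
r=np.hypot(W[:,0]-.5545,W[:,1]-.0504)
print("z top",np.percentile(W[r<.006,2],[5,50,95]))
m=np.zeros(d.shape,np.uint8);k=(r<.02)&(W[:,2]>.117);m[v[k],u[k]]=1
c=big(m);P=plane(C,c,.124)[:,:2];x0=cv2.minEnclosingCircle((P*1000).astype(np.float32));cen=np.array(x0[0])/1000;print("circ",x0)
k=np.array(cv2.moments(c)["m10"]);M=cv2.moments(c);g=plane(C,(M["m10"]/M["m00"],M["m01"]/M["m00"]),.124)[0,:2]
print("centroid offs ang",np.degrees(np.arctan2(*(cen-g)[::-1])),np.linalg.norm(cen-g))
a=np.degrees(np.arctan2(P[:,1]-cen[1],P[:,0]-cen[0]));rr=np.hypot(*(P-cen).T)*1000
for b in range(-180,180,20):
    s=(a>=b)&(a<b+20);print(b+10,rr[s].mean().round(1) if s.any() else None,end="; ")
q=proj(C,[.5545,.0504,.124])[0].astype(int);print(q)
x,y=max(q[0]-50,0),max(q[1]-50,0)
cv2.imwrite(sys.argv[1],cv2.resize(p[y:y+100,x:x+100,::-1],(500,500),interpolation=2))
E
python3 flat.py pics/f1.png
```

```text
t: 13.75
tcp_pos: [0.622, 0.0355, 0.1392]
tool_rot: [0.105, 0.995, -0.0, 0.001]
force: [0.2, 0.1, 0.6]
finger_gap: 0.581
gripper_force: 0.0
z top [0.12269947 0.1238139  0.12485638]
circ ((555.5440063476562, 49.85124588012695), 9.938787460327148)
centroid offs ang 82.0687352769145 0.0007782588832200976
-170 9.8; -150 9.8; -130 9.7; -110 9.7; -90 9.8; -70 9.7; -50 9.6; -30 9.6; -10 None; 10 9.8; 30 9.7; 50 9.3; 70 7.7; 90 6.9; 110 7.1; 130 8.6; 150 9.8; 170 None; [280 110]
```

View pics/f1.png

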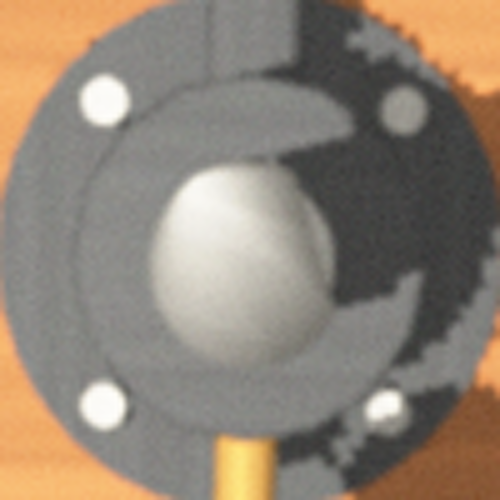

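Flat seen on the right of the spindle (crop chord (300,165)–(330,300)); the screw is at (245,470) and the arm is at the top. I'll fit the flat's edge and work out the approach.

```bash
cat >> flat.py <<'E'
for e in range(3):
    if e==0: n=np.median(a[rr<8]); w=20
    s=(abs((a-n+180)%360-180)<38)
    vx=cv2.fitLine((P[s]*1000).astype(np.float32),cv2.DIST_HUBER,0,.01,.01).ravel()
    n2=np.degrees(np.arctan2(-vx[0],vx[1]));n=min([n2,n2+180,n2-180],key=lambda q:abs((q-n+180)%360-180))
nn=np.array([np.cos(np.radians(n)),np.sin(np.radians(n))]);print("flat normal",n,"spindle",n+12,"dist",(P[s]-cen).mean(0)@nn*1000)
E
python3 flat.py pics/f1b.png|tail -1
python3 - <<'E'
from h import *
for n in (93,97):
    a=np.radians(n);go(np.array([.5555-.0015*np.cos(a),.0498-.0015*np.sin(a),.17]),n)
E
```

```text
flat normal 95.52082 spindle 107.52082 dist 6.775560265986738
cur yaw 78.0 q6 -1.48 turn -2.5 shift [ 2.63  0.65 -1.22]
cur yaw 78.0 q6 -1.48 turn -3.17 shift [ 2.58  0.83 -1.22]
```

```bash
python3 -m handwheel '[[[0,0,-0.61,-0.97],[0,0,-0.61,-0.97],[0,0,0,-0.98],[0.65,0.19,0,0],[0.65,0.19,0,0],[0.65,0.19,0,0],[0.65,0.19,0,0],[0,0,0,0],[0,0,0,0]]]' 40
python3 - <<'E'
from h import *
a=np.radians(95.5);go(np.array([.5555-.0015*np.cos(a),.0498-.0015*np.sin(a),.0885]),95.5)
E
```

```text
t: 14.98
tcp_pos: [0.5561, 0.0481, 0.1698]
tool_rot: [-0.048, 0.999, -0.0, 0.001]
force: [-0.4, -0.5, 0.1]
finger_gap: 0.47
gripper_force: 0.0
cur yaw 95.5 q6 -1.78 turn 0.0 shift [0.03 0.01 3.25]
```

```bash
python3 -m handwheel '[[[0.02,0.01,0.8,0],[0,0,0.8,0],[0,0,0.8,0],[0,0,0.6,0],[0,0,0.25,0],[0,0,0,0]]]'
python3 -m handwheel '[[[0,0,0,0],[0,0,0,0],[0,0,0,0],[0,0,0,0],[0,0,0,0],[0,0,0,0]]]' 5 40
python3 -c "
from h import *
s=sense();print(s['ft_torque'],s['force']);go([.5555,.0498,.0885],95.5)"
```

```text
t: 15.72
tcp_pos: [0.5545, 0.0485, 0.0875]
tool_rot: [-0.048, 0.999, 0.0, -0.0]
force: [-0.4, -0.4, -0.9]
finger_gap: 0.473
gripper_force: 0.0
t: 16.48
tcp_pos: [0.555, 0.0482, 0.0885]
tool_rot: [-0.048, 0.999, -0.0, 0.001]
force: [-0.1, -3.0, 5.1]
finger_gap: 0.171
gripper_force: 39.4
[-0.39645155  0.04797302 -0.01806246] [-0.07990164 -3.00557231  5.08153026]
cur yaw 95.5 q6 -1.78 turn 0.0 shift [-0.03  0.06  0.  ]
```

An opening of 14.6 mm, with the same −2.4 mm bias as on the cap, means 17 mm across, so the pads are square on the flat. Turn it clockwise by 107.5°.

```bash
python3 -m handwheel '[[[0.003,0,0,0.5],[0.006,0,0,0.94],[0.006,0,0,0.94],[0.006,0,0,0.94],[0.006,0,0,0.94],[0.006,0,0,0.94],[0.006,0,0,0.94],[0.006,0,0,0.94],[0.006,0,0,0.94],[0.006,0,0,0.94],[0.006,0,0,0.94],[0.006,0,0,0.94],[0.006,0,0,0.94],[0.006,0,0,0.94],[0.006,0,0,0.94],[0.006,0,0,0.94],[0.006,0,0,0.94],[0.006,0,0,0.94],[0.006,0,0,0.94],[0.003,0,0,0.5]]]'
python3 -m handwheel '[[[0,0,0,0],[0,0,0,0]]]'
python3 -c "
from h import *
s=sense();print(s['ft_torque'],s['force']);go([.5555,.0498,.0885],-12)"
```

```text
t: 18.98
tcp_pos: [0.5538, 0.0498, 0.0885]
tool_rot: [0.778, 0.629, 0.001, 0.001]
force: [-0.2, -2.9, 5.3]
finger_gap: 0.172
gripper_force: 39.5
t: 19.23
tcp_pos: [0.5538, 0.0498, 0.0885]
tool_rot: [0.777, 0.629, 0.001, 0.001]
force: [-0.3, -1.6, 5.2]
finger_gap: 0.173
gripper_force: 39.5
[-0.39268597  0.02346033 -0.012501  ] [-0.2586204  -1.64769523  5.1838631 ]
cur yaw -12.0 q6 0.1 turn 0.0 shift [0.01 0.07 0.  ]
```

```bash
python3 -m handwheel '[[[0,0,0,0],[0,0,0,0],[0,0,0,0],[0,0,-0.5,0],[0,0,-1,0],[0,0,-1,0],[0,0,-0.9,0],[0,0,0,0]]]' 35
python3 -m handwheel '[[[0,0,0,-1],[0,0,0,-1],[0,0,0,-1],[0,0,0,-1],[0,0,0,-1],[0,0,0,-1],[0,0,0,-1],[0,0,0,-1],[0,0,0,-1],[0,0,0,-1],[0,0,0,-1],[0,0,0,-1],[0,0,0,-1],[0,0,0,-1],[0,0,0,-1],[-0.9,0,0,0],[-0.9,0,0,0],[-0.9,0,0.6,0],[0,0,0.6,0],[0,0,0,0]]]' 50
python3 flat.py pics/f2.png; python3 -c "
from h import *
go([.5555,.0498,.16],78)"
```

```text
t: 20.23
tcp_pos: [0.5542, 0.0503, 0.1751]
tool_rot: [0.777, 0.629, 0.002, 0.002]
force: [0.1, 0.6, -0.0]
finger_gap: 0.408
gripper_force: 0.0
t: 22.72
tcp_pos: [0.6155, 0.0367, 0.1401]
tool_rot: [0.105, 0.995, 0.0, -0.003]
force: [0.1, -0.3, -0.3]
finger_gap: 0.584
gripper_force: 0.0
z top [0.12269797 0.12380941 0.12493849]
circ ((555.3587036132812, 49.986995697021484), 9.979949951171875)
centroid offs ang -11.62100525459 0.0009535261746566155
-170 9.7; -150 9.7; -130 9.8; -110 9.7; -90 9.8; -70 9.8; -50 9.9; -30 None; -10 None; 10 None; 30 9.8; 50 9.8; 70 9.7; 90 9.7; 110 9.7; 130 9.7; 150 9.7; 170 None; [280 124]
cur yaw 78.0 q6 -1.48 turn -0.0 shift [ 2.49  0.01 -0.74]
  return _methods._mean(a, axis=axis, dtype=dtype,
  ret = ret.dtype.type(ret / rcount)
Traceback (most recent call last):
  File "flat.py", line 21, in <module>
    vx=cv2.fitLine((P[s]*1000).astype(np.float32),cv2.DIST_HUBER,0,.01,.01).ravel()
       ~~~~~~~~~~~^^^^^^^^^^^^^^^^^^^^^^^^^^^^^^^^^^^^^^^^^^^^^^^^^^^^^^^^^
cv2.error: OpenCV(4.12.0) /io/opencv/modules/imgproc/src/linefit.cpp:50: error: (-215:Assertion failed) count > 0 in function 'fitLine2D_wods'
```

View pics/f2.png

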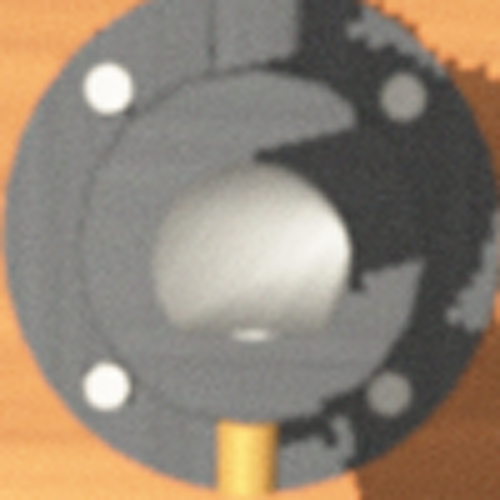

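The flat (crop chord 175–330 at v≈330) faces the brass screw at (247,460) squarely, with the offset at −11.6° against the stand's −12°. Now the collar.

```bash
python3 -m handwheel '[[[0,0,-0.8,0],[0.6,0,0,0],[0.6,0,0,0],[0.6,0,0,0],[0.67,0,0,0],[0,0,0,0],[0,0,0,0]]]' 75
python3 -c "
from h import *
go([.5555,.0499,.0545],78)"
```

```text
t: 23.65
tcp_pos: [0.5587, 0.049, 0.1629]
tool_rot: [0.105, 0.995, -0.0, 0.001]
force: [0.7, -0.6, 0.1]
finger_gap: 0.878
gripper_force: 0.0
cur yaw 78.0 q6 -1.47 turn -0.0 shift [0.14 0.01 4.34]
```

```bash
python3 -m handwheel '[[[0.13,0,0.5,0],[0,0,0.9,0],[0,0,0.9,0],[0,0,0.8,0],[0,0,0.6,0],[0,0,0.3,0],[0,0,0.2,0],[0,0,0.1,0],[0,0,0,0]]]'
python3 -m handwheel '[[[0,0,0,0],[0,0,0,0],[0,0,0,0],[0,0,0,0],[0,0,0,0],[0,0,0,0]]]' 25 60
python3 -c "
from h import *
go([.5555,.0499,.0545],78)"
```

```text
t: 24.78
tcp_pos: [0.5552, 0.0498, 0.0555]
tool_rot: [0.105, 0.995, -0.0, 0.0]
force: [0.1, -0.4, 0.4]
finger_gap: 0.877
gripper_force: 0.0
t: 25.52
tcp_pos: [0.555, 0.0498, 0.0552]
tool_rot: [0.105, 0.995, 0.0, -0.0]
force: [0.7, 0.2, 0.4]
finger_gap: 0.291
gripper_force: 0.0
cur yaw 78.0 q6 -1.47 turn -0.0 shift [-0.02  0.01  0.03]
```

The fingers closed to 25 mm with no contact, so they are not on the collar. I need to look.

```bash
python3 - <<'E'
from h import *
C=cam("scene");q=proj(C,[.5555,.0499,.08])[0].astype(int);print(q,sense()["finger_gap"],sense()["gripper_force"])
p,d=snapshot("scene");w,_=snapshot("wrist");x,y=q-45
a=cv2.resize(p[y:y+90,x:x+90,::-1],(500,500),interpolation=2)
b=cv2.resize(w[130:380,130:430,::-1],(300,250));b=cv2.copyMakeBorder(b,0,250,0,0,0)
cv2.imwrite("pics/s2.png",np.hstack([a,b]))
E
```

```text
[309 215] 0.29095426633153026 0.0
```

View pics/s2.png

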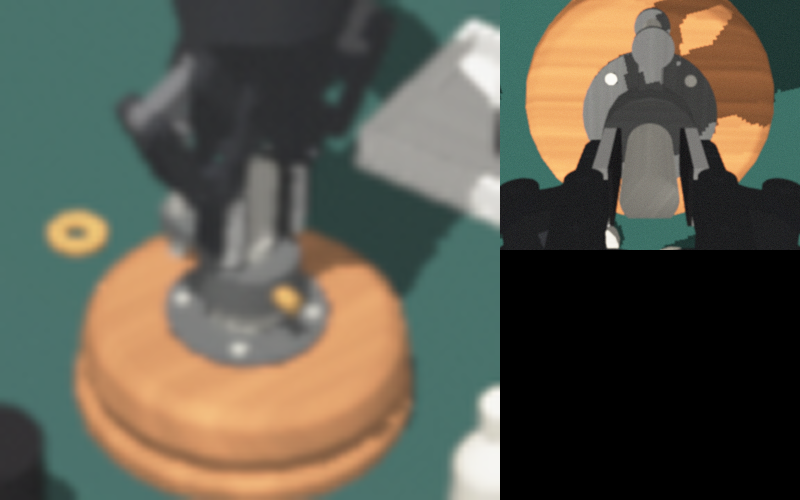

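The fingers straddle the spindle just above the collar, which is still down (brass screw at crop (287,298)). I'll check where the fingertips really are, using depth.

```bash
python3 - <<'E'
from h import *
C=cam("wrist");s=sense();p,d=snapshot("wrist");K,E=C
v,u=np.nonzero(d>0);z=d[v,u]
W=np.c_[(u-K[0,2])/K[0,0]*z,-(v-K[1,2])/K[1,1]*z,-z]@E[:3,:3].T+E[:3,3]
M=R.from_quat(s["tool_rot"]).as_matrix();L=(W-[.5555,.0499,0])@M*1000;L[:,2]=W[:,2]*1000
print("tcp z",s["tcp_pos"][2],s["finger_gap"])
for x in(-6,0,6,10,12,14,18):
  for y in range(-56,57,4):
    k=(abs(L[:,0]-x)<1)&(abs(L[:,1]-y)<2)
    print(int(L[k,2].min()) if k.any() else '--',end=' ')
  print(' x',x)
q=proj(C,[.5555,.0499,.082]);print(q)
E
```

```text
tcp z 0.05517238113662665 0.292823822649132
43 43 43 44 43 44 46 46 46 -- -- 80 122 122 122 122 122 81 122 -- 46 46 46 44 43 44 43 43 43  x -6
43 44 43 43 43 43 46 46 46 -- -- 80 119 122 122 122 122 80 121 -- 47 46 46 43 44 44 43 43 42  x 0
43 43 43 44 44 43 46 47 46 47 122 80 80 122 122 122 80 80 122 46 46 46 46 43 43 43 43 43 43  x 6
43 43 43 43 43 43 47 46 46 46 47 80 80 80 80 80 80 81 48 46 46 47 46 43 43 43 43 43 43  x 10
43 43 43 43 43 43 45 46 46 46 46 81 80 80 80 80 79 80 47 46 46 46 46 43 43 43 43 44 44  x 12
43 44 43 43 43 43 44 46 45 47 47 47 80 81 80 80 80 46 46 45 46 46 43 43 43 43 44 43 43  x 14
43 43 43 43 43 43 43 46 46 47 46 46 46 80 80 80 46 46 46 46 46 46 43 43 43 43 43 43 43  x 18
[[279.51367916 274.79292333]]
```

```bash
python3 - <<'E'
from h import *
C=cam("wrist");s=sense();p,d=snapshot("wrist");K,E=C
M=R.from_quat(s["tool_rot"]).as_matrix()
for v in range(230,331,10):
  o=[]
  for u in (225,232,238,244,250,310,316,322,328,335):
    z=d[v,u];w=E[:3,:3]@np.array([(u-K[0,2])/K[0,0]*z,-(v-K[1,2])/K[1,1]*z,-z])+E[:3,3]
    l=(w-[.5555,.0499,0])@M*1000;o.append((int(l[0]),int(l[1]),int(w[2]*1000)) if z>0 else 0)
  print(v,*o)
E
```

```text
230 (9, -28, 47) (9, -25, 47) (9, -21, 48) (9, -18, 48) (17, -13, 71) (16, 14, 69) (9, 19, 48) (9, 22, 48) (9, 25, 48) (9, 29, 47)
240 (3, -29, 47) (3, -25, 47) (3, -22, 47) (15, -15, 79) (16, -12, 81) (16, 13, 82) (15, 15, 79) (3, 22, 47) (3, 25, 47) (3, 29, 47)
250 (-2, -29, 47) (-2, -25, 47) (11, -18, 81) (11, -15, 80) (11, -12, 81) (11, 13, 81) (11, 15, 82) (11, 18, 81) (-2, 26, 46) (-1, 29, 48)
260 (-7, -29, 48) (-7, -25, 47) (10, -17, 90) (10, -14, 90) (11, -12, 91) (8, 13, 85) (11, 14, 91) (11, 17, 91) (-7, 26, 48) (-7, 29, 48)
270 (6, -22, 91) (11, -18, 100) (11, -15, 101) (11, -13, 101) (7, -11, 93) (4, 12, 87) (10, 14, 100) (11, 16, 101) (11, 18, 101) (7, 22, 92)
280 (6, -21, 100) (11, -17, 109) (11, -14, 109) (11, -12, 109) (2, -12, 92) (0, 12, 88) 0 (11, 15, 109) (11, 17, 110) (7, 21, 101)
290 (11, -18, 117) (11, -16, 117) (11, -13, 117) (10, -12, 115) (0, -12, 94) (-3, 12, 89) (9, 12, 114) (11, 14, 117) (11, 16, 117) (10, 19, 116)
300 (12, -17, 125) (10, -15, 122) (10, -13, 122) (7, -12, 116) (-4, -12, 95) (-7, 12, 90) (6, 12, 115) (10, 13, 122) (10, 15, 123) (12, 17, 125)
310 (11, -16, 130) (12, -14, 131) (6, -13, 122) (3, -12, 117) (-7, -11, 98) (-39, 17, 45) (1, 13, 114) (7, 13, 123) (11, 14, 130) (12, 16, 131)
320 (12, -15, 137) (12, -13, 137) (3, -13, 122) (0, -12, 118) (-46, -17, 44) (-46, 17, 44) (0, 12, 117) (3, 14, 123) (12, 14, 136) (12, 15, 137)
330 (12, -14, 141) (12, -12, 141) (0, -13, 123) (-2, -12, 119) (0, -9, 124) (-53, 17, 45) (-4, 12, 117) (0, 14, 123) (12, 13, 141) (12, 15, 141)
```

```bash
cat > tips.py <<'E'
from h import *
C=cam("wrist");s=sense();p,d=snapshot("wrist");K,E=C
v,u=np.nonzero(d>0);z=d[v,u]
W=np.c_[(u-K[0,2])/K[0,0]*z,-(v-K[1,2])/K[1,1]*z,-z]@E[:3,:3].T+E[:3,3]
M=R.from_quat(s["tool_rot"]).as_matrix();L=(W-s["tcp_pos"])@M*1000
g=s["finger_gap"]*85.4/2
for sg in(-1,1):
    y=L[:,1]*sg;k=(abs(L[:,0])<13)&(y>g-6)&(y<g+18)&(L[:,2]<25)&(abs(u-280)<200)
    h,e=np.histogram(L[k,2],np.arange(-100,26,5));print(sg,list(zip(e[:-1].astype(int),h)))
print(s["tcp_pos"],s["finger_gap"],s["gripper_force"],s["force"])
E
python3 -m handwheel '[[[0,0,0,0],[0,0,0,0],[0,0,0,0],[0,0,0,0]]]' 60
python3 tips.py
```

```text
t: 26.22
tcp_pos: [0.5549, 0.0498, 0.0552]
tool_rot: [0.105, 0.995, 0.0, -0.0]
force: [-0.5, -0.7, 0.1]
finger_gap: 0.704
gripper_force: 0.0
-1 [(np.int64(-100), np.int64(1)), (np.int64(-95), np.int64(375)), (np.int64(-90), np.int64(2004)), (np.int64(-85), np.int64(650)), (np.int64(-80), np.int64(299)), (np.int64(-75), np.int64(511)), (np.int64(-70), np.int64(414)), (np.int64(-65), np.int64(456)), (np.int64(-60), np.int64(406)), (np.int64(-55), np.int64(357)), (np.int64(-50), np.int64(334)), (np.int64(-45), np.int64(253)), (np.int64(-40), np.int64(136)), (np.int64(-35), np.int64(2)), (np.int64(-30), np.int64(0)), (np.int64(-25), np.int64(0)), (np.int64(-20), np.int64(0)), (np.int64(-15), np.int64(0)), (np.int64(-10), np.int64(0)), (np.int64(-5), np.int64(0)), (np.int64(0), np.int64(0)), (np.int64(5), np.int64(1178)), (np.int64(10), np.int64(711)), (np.int64(15), np.int64(0)), (np.int64(20), np.int64(0))]
1 [(np.int64(-100), np.int64(1)), (np.int64(-95), np.int64(289)), (np.int64(-90), np.int64(1797)), (np.int64(-85), np.int64(629)), (np.int64(-80), np.int64(281)), (np.int64(-75), np.int64(519)), (np.int64(-70), np.int64(407)), (np.int64(-65), np.int64(457)), (np.int64(-60), np.int64(408)), (np.int64(-55), np.int64(360)), (np.int64(-50), np.int64(330)), (np.int64(-45), np.int64(265)), (np.int64(-40), np.int64(128)), (np.int64(-35), np.int64(5)), (np.int64(-30), np.int64(0)), (np.int64(-25), np.int64(0)), (np.int64(-20), np.int64(0)), (np.int64(-15), np.int64(0)), (np.int64(-10), np.int64(0)), (np.int64(-5), np.int64(0)), (np.int64(0), np.int64(0)), (np.int64(5), np.int64(1187)), (np.int64(10), np.int64(693)), (np.int64(15), np.int64(0)), (np.int64(20), np.int64(0))]
[0.55494279 0.04979304 0.05519487] 0.7041754576338526 0.0 [-0.47902153 -0.66505804  0.12864389]
```

```bash
python3 - <<'E'
from h import *
C=cam("wrist");s=sense();p,d=snapshot("wrist");K,E=C
M=R.from_quat(s["tool_rot"]).as_matrix()
for v in range(340,420,8):
  o=[]
  for u in (180,220,250,280,310,340,380):
    z=d[v,u];w=E[:3,:3]@np.array([(u-K[0,2])/K[0,0]*z,-(v-K[1,2])/K[1,1]*z,-z])+E[:3,3]
    o.append(tuple(((w-s["tcp_pos"])@M*1000).astype(int)) if z>0 else 0)
  print(v,*[tuple(map(int,x)) if x else 0 for x in o])
E
```

```text
340 (16, -23, -97) (-92, -43, 55) (-60, -17, 11) (-3, 0, -69) (-61, 18, 11) (-92, 44, 55) (16, 24, -98)
348 (16, -22, -101) (-98, -43, 54) (-99, -21, 55) (-7, 0, -68) (-99, 22, 56) (-99, 44, 55) (16, 23, -100)
356 (16, -21, -103) (-98, -42, 45) (-106, -21, 55) (-105, 0, 54) (-106, 22, 55) (-106, 45, 56) (16, 22, -103)
364 (16, -21, -106) (-106, -42, 46) (-112, -21, 54) (-113, 0, 55) (-112, 22, 54) (-113, 45, 56) (17, 21, -107)
372 (16, -20, -108) (-120, -44, 54) (-120, -22, 55) (-119, 0, 54) (-120, 23, 55) (-120, 45, 55) (17, 21, -110)
380 (17, -19, -112) (9, -13, -103) 0 (-127, 0, 54) (9, 7, -103) (8, 14, -101) (17, 20, -111)
388 (17, -19, -114) (10, -12, -106) (9, -6, -105) (8, 0, -104) (9, 7, -105) (9, 14, -105) (16, 20, -113)
396 (16, -18, -115) (11, -12, -109) (10, -5, -108) (10, 0, -109) (11, 6, -109) (10, 13, -108) (17, 19, -116)
404 (17, -18, -117) (10, -12, -111) (11, -5, -112) (10, 0, -110) (10, 6, -111) (9, 13, -110) (16, 19, -117)
412 (16, -17, -118) (10, -11, -113) (11, -5, -113) (10, 0, -112) (10, 6, -112) (10, 12, -113) (16, 18, -119)
```

The visible fingertips sit 29–37 mm behind the reported TCP, and the palm is about 100 mm behind it. So I need to go about 25 mm lower: tips near z = 0.063, palm still clear of the spindle end.

```bash
python3 -m handwheel '[[[0,0,0.3,0],[0,0,0.3,0],[0,0,0.2,0],[0,0,0.1,0],[0,0,0.06,0],[0,0,0,0]]]'
python3 -m handwheel '[[[0,0,0,0],[0,0,0,0],[0,0,0,0],[0,0,0,0],[0,0,0,0],[0,0,0,0]]]' 25 60
```

```text
t: 27.08
tcp_pos: [0.555, 0.0498, 0.0312]
tool_rot: [0.105, 0.995, 0.0, -0.0]
force: [0.2, -0.1, 0.3]
finger_gap: 0.704
gripper_force: 0.0
t: 27.82
tcp_pos: [0.555, 0.0494, 0.0319]
tool_rot: [0.104, 0.995, -0.0, 0.0]
force: [-1.4, -2.1, 5.3]
finger_gap: 0.491
gripper_force: 60.5
```

Collar gripped (41.9 mm plus the 2.4 mm bias is 44 mm). Raise it 36 mm.

```bash
python3 -m handwheel '[[[0,0,-0.1,0],[0,0,-0.2,0],[0,0,-0.2,0],[0,0,-0.2,0],[0,0,-0.2,0],[0,0,-0.2,0],[0,0,-0.2,0],[0,0,-0.14,0],[0,0,0,0],[0,0,0,0]]]'
python3 - <<'E'
from h import *
C=cam("wrist");s=sense();p,d=snapshot("wrist");K,E=C
v,u=np.nonzero(d>0);z=d[v,u]
W=np.c_[(u-K[0,2])/K[0,0]*z,-(v-K[1,2])/K[1,1]*z,-z]@E[:3,:3].T+E[:3,3]
M=R.from_quat(s["tool_rot"]).as_matrix();L=(W-[.5555,.0499,0])@M*1000;
for x in(-4,4,8,12,14,16,18,20):
    k=(abs(L[:,0]-x)<1)&(abs(L[:,1])<6);print(x,np.percentile(W[k,2]*1000,[10,50,90]).round(1) if k.any() else 0)
w,_=snapshot("scene");C=cam("scene");q=proj(C,[.5555,.0499,.1])[0].astype(int);x,y=q-45
a=cv2.resize(w[y:y+90,x:x+90,::-1],(400,400),interpolation=2)
cv2.imwrite("pics/end.png",np.hstack([a,cv2.resize(p[170:370,180:380,::-1],(400,400))]))
print(s["force"],s["ft_torque"])
E
```

```text
t: 29.08
tcp_pos: [0.5551, 0.0494, 0.0676]
tool_rot: [0.104, 0.995, -0.0, 0.0]
force: [-0.2, -5.1, -2.6]
finger_gap: 0.497
gripper_force: 61.0
-4 [123.2 123.9 124.6]
4 [123.3 124.  124.6]
8 [118.8 123.6 124.5]
12 [118.  179.  182.4]
14 [116.7 117.6 118.4]
16 [116.9 117.6 118.3]
18 [116.8 117.5 118.3]
20 [110.4 117.3 118.2]
[-0.21325276 -5.08323727 -2.59067493] [-0.9682764  -0.00649079  0.09783889]
```

View pics/end.png

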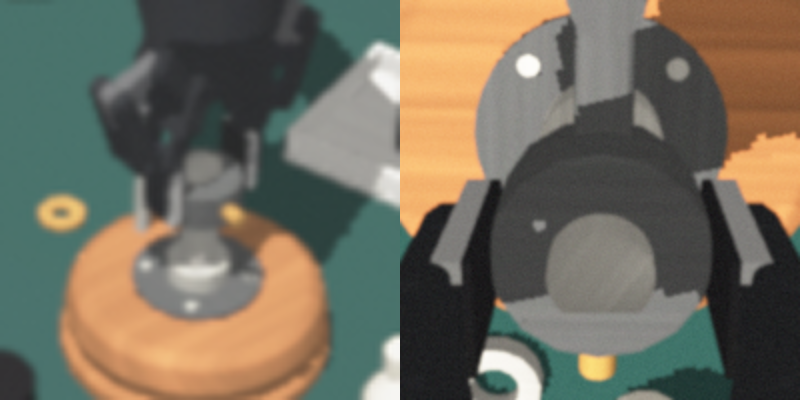

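The collar is held with its top at 117.6 mm, a lift of about 36 mm. The flat (right panel, chord at v≈312) faces the screw at (597,367). Handing in.

```bash
python3 -c "
from station import *
print(sign_off())"
```

```text
the job is handed in; nothing more can be done
None
```

I handed in the job at about 29 s: the cap stands released in the tray, the spindle's flat faces the set-screw, and the collar is held about 36 mm up, wholly on the flat; no verdict came back.

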